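# Index a weld coupon and dab it through the window

## Robot

A 6-joint arm with a two-finger parallel gripper is mounted at the origin on a cart in front of the work surface, level with it; the furniture and walls round the work are solid. World frame = base frame: x ahead of the robot, y to its left, z up, the work surface at z = 0. Lengths are in m, angles in degrees, forces in N, time in s.
With the tool pointing down it reaches from about 0.375 to 0.9 m from the base axis. Payload 3.1 kg.
Tool frame: the origin (TCP) lies at the very end of the fingers, on their centre line; the grasp point (between the pads) lies 19 mm behind it; z points along the fingers, y is the line along which they close (so a half turn about z gives the same grasp; the last joint's range is limited). The gripper opens to 87 mm and grips with 3 to 60 N. Pads are 19 mm wide; open, the fingers measure 117 mm over their backs; the gripper's body (75 mm by 190 mm) begins 51 mm behind the grasp point.
Start: joints at [54.001, 30.224, 82.088, -0, 67.689, -10.227], TCP at [0.272, 0.563, 0.223] pointing down, gripper open.
Joint ranges: [-176.69, 176.69], [-43.24, 126.21], [12.49, 139.97], [-82, 262], [0, 151.66], [-163.58, 163.58]. Speed limits (degrees/s): [159.86, 159.86, 180, 180, 180, 180].

## Interface

Orientations are given as a 3x3 rotation matrix whose columns are the frame's x, y, z axes.
In Python, from rig import readout, cams, bot gives the robot as it stands.
- The arm moves only by the shell command python3 -m inch 'ROWS'. ROWS is JSON, a list of rows, each a list of 5 numbers: the shift along the world's x, y, z in cm, then the turn about the world's z in degrees, then the finger opening in cm, from 0 to 8.7. In form: [[dx, dy, dz, twist, fingers], ...]. A call has 1 to 10 rows; each row is the pose to reach, as a shift and turn from the pose commanded when the call began; what a row does not reach only later rows make up. A row lasts 1/12 s, in which the tool goes at most 41.7 mm and 7.16 degrees, less where a joint would pass 70% of its speed; a pose out of reach is approached as far as the arm can. A call with a gripper value outside its range is refused whole. The fingers move at their own pace and stop on an object; the grip force is fixed at half the most. Time passes only in rows, so rows that repeat a pose let the fingers close. It gives the time, the measured TCP pose, the force, the opening and the grip force at its end, in the units of the state.
- readout.read_state(): the state, without advancing time (a new reading comes with each control period).
- cams.capture(name): name is "scene" or "top"; returns a dict with "image" (480x640x3 uint8, blue, green, red), "intrinsics" (3x3 intrinsics, pixels), "k1" (the pictures are not rectified: a ray, as slopes to the right and down, at radius r is drawn at 1 + k1 r^2 times it, then the intrinsics apply), "xyz" and "rotation" of the camera in the world. Camera axes: x right, y down, z forward; pixel columns grow to the right and rows downward; lengths in m; the calibration is good to about 2 mm. A picture is of the moment at which its call begins. There is no depth.
- bot.hand_in(): hands the job in; it is judged then, once.
The state is a dict: "time_s": time; "joint_positions": joint angles; "qvel": joint speeds; "tau": joint torques, N m; "position": TCP position; "tcp_rot": TCP orientation; "force": force on the tool from outside, world axes, zero at the start; "moment": the same for the moment, N m; "opening": opening from 0.0 (shut) to 1.0 (fully open); "grasp_force": force on a finger pad.
Only numpy, scipy, OpenCV 4.12 (cv2) and the standard library are available. Lean on these libraries where they do the work, as an engineer would, in place of code of your own. Each camera call takes 0.05 s, during which the arm holds its last target. There are 200 camera calls.

## Task

First push the carriage with the weld coupon along its slide until the spring plunger clicks and holds it fully home. Then take the dauber out of its holder, dip its tip well down into the open pot, touch it to the coupon through the round window of the bridge, and stand the dauber back fully down in its holder. Leave the pot standing where it is, and do not disturb the tape measure, the magnet or the wrench.

Things in the scene. Friction and masses are not known exactly. Their poses are not given: they have to be found in the camera images.
- slide_fixture: Fixed indexing slide: aluminium base 270 x 126 x 10 mm with guide rails. Origin: centre of its underside, on the table. +x is the way to push the carriage (roughly to the robot's left), z up. A dark bridge plate (80 mm along x, 122 along y, top 58 mm above the table) is centred at x = +70 mm; the plunger housing (top 44 mm above the table) stands at x = 0, y = +73 to +103 mm.
- carriage (a joint): Travel of the steel carriage along fixture +x, in m: 0 fully back, 0.100 home (plunger in the notch between two bumps on the carriage's edge), hard stop 0.1015. Starts from 0 to 0.03. About 2 N slides it; the first bump meets the plunger at about 0.083 and takes about 10 N to pass; past about 0.093 the plunger draws it in to 0.098 or more. Fully home is above 0.096.
- push_face (a point): Centre of the rear face of the carriage's upright steel push plate (60 mm wide along fixture y, 8 mm thick, from 25 to 75 mm above the table). This point is 55 mm above the table and moves with the carriage; push it along the fixture's +x. At home this face is at fixture x = -8 mm. The space behind it (fixture -x) is open.
- window (a point): Centre of the round window, 46 mm across, in the bridge plate (6 mm thick), at the plate's top face, 58 mm above the table. With the carriage home, the middle of the coupon lies under it.
- coupon: Weld coupon, two steel strips butt-welded, 59 x 90 mm, fixed in the carriage's nest. Origin: centre of its underside, 27 mm above the table. The surface that the dauber meets is solid, 8 mm above the origin (35 mm above the table, 23 mm below the window's top face).
- dauber: Loose 80 g tool standing upright in the holder, tip end 12 mm above the table. Origin: middle of the tip's end face; +z up along the tool. Black round tip 14 mm across, z 0 to 18 mm; shaft 8 mm across; collar 32 mm across, z 58 to 64 mm, rests on the holder; square pale wooden handle 16 x 16 mm, sides along its x and y, z 64 to 134 mm. Grip the handle from above at about z = 105 mm.
- holder: Fixed square aluminium block, 60 x 60 mm, 70 mm high, with one upright round through hole 23 mm across at its centre. Origin: centre of its underside. The dauber is back when its collar lies on the block's top, tool upright.
- pot: Small open round steel pot, loose, 300 g, 68 mm across the rim and 50 mm high, wall about 4 mm, floor 5 mm thick, narrower at the foot. Origin: centre of its underside on the table. A dip brings the tip's end at least 15 mm below the rim, inside the pot.
- tape_measure: Tape measure, 69 x 109 x 35 mm, loose bystander beyond the slide. Origin: centre of its underside.
- magnet: Welding magnet, arrow shape, 66 x 85 x 16 mm, loose bystander beyond the slide. Origin: centre of its underside.
- wrench: Double open-ended wrench, 28 x 170 x 8 mm, loose bystander to the left of the holder and pot. Origin: centre of its underside.

How it is judged (in metres and radians):
On the way, in this order (a step that is already met when the one before it is completed fails the run):
1. the carriage is fully home and held by the plunger (value of joint carriage above 0.096 m and velocity of joint carriage below 0.01 m/s), for 0.2 s.
2. the dauber's tip is inside the pot, its end at least 15 mm below the rim (horizontal distance between dauber and pot below 0.026 m and z of dauber in the frame of pot below 0.035 m), for 0.15 s.
3. with the carriage home, the dauber's tip touches the coupon through the window (value of joint carriage above 0.096 m and contact force between dauber and coupon above 0.3 N and horizontal distance between dauber and window below 0.023 m and angle between dauber's own z axis and vertical below 0.6 rad), for 0.1 s.
At the end, for the whole second after the job is handed in: The carriage is home (joint above 0.096 m); the dauber stands in the holder's hole, upright within 0.12 rad, its collar within 4 mm of the holder's top, at rest; the pot stands upright on the table (value of joint carriage above 0.096 m and horizontal distance between dauber and holder below 0.01 m and z of dauber in the frame of holder below 0.016 m and angle between dauber's own z axis and vertical below 0.12 rad and linear speed of dauber below 0.02 m/s and angle between pot's own z axis and vertical below 0.1 rad and height (world z) of pot below 0.01 m); the robot touches nothing.
It fails at once if the pot is tipped or shoved by more than 40 mm (angle between pot's own z axis and vertical above 0.5 rad or distance of pot from where it was at the start of the episode above 0.04 m).
It fails at once if the tape measure, magnet or wrench is moved by more than 30 mm (distance of any of tape_measure, magnet, wrench from where it was at the start of the episode above 0.03 m).
It also fails if it takes over 72 s, if anything falls off the work surface, if the arm or the gripper's body presses on something with over 40 N, if the wrist force passes 120 N, or if a joint passes its speed limit or range.

## Working session

There is one attempt and no reset: what is moved stays moved. The work goes in short steps, Python scripts to look and compute and a shell command to move; the robot and the scene stay as the last step left them, time stands still between calls to the robot, and variables do not carry over. Pictures are saved under pics/ and viewed, at most 10 in all, crops included, and the job is handed in when it is done.

```bash
mkdir -p pics; cat > h.py <<'E'
import numpy as np, cv2
def ray(c,u,v):
    K=np.array(c["intrinsics"],float);p=cv2.undistortPoints(np.array([[[u,v]]],float),K,np.array([c["k1"],0,0,0.]))[0,0]
    return np.array(c["rotation"])@np.array([p[0],p[1],1.])
def onz(c,u,v,z):
    d=ray(c,u,v);o=np.array(c["xyz"]);return o+d*(z-o[2])/d[2]
def proj(c,P):
    R=np.array(c["rotation"]);q=R.T@(np.array(P)-np.array(c["xyz"]))
    return cv2.projectPoints(q.reshape(1,1,3),np.zeros(3),np.zeros(3),np.array(c["intrinsics"],float),np.array([c["k1"],0,0,0.]))[0].ravel()
E
python3 - <<'E'
from rig import readout,cams,bot
import cv2,numpy as np,pickle
for n in("scene","top"):
    c=cams.capture(n);cv2.imwrite(f"pics/{n}0.png",c["image"]);pickle.dump(c,open(n+"0.pkl","wb"))
    print(n,c["xyz"],np.round(c["rotation"],3).tolist(),c["intrinsics"],c["k1"])
s=readout.read_state();print(s["time_s"],s["position"],np.round(s["tcp_rot"],3).tolist(),s["opening"])
E
```

```text
scene [-0.27795106  0.6330415   0.53437923] [[-0.549, -0.347, 0.76], [-0.836, 0.22, -0.503], [0.008, -0.912, -0.411]] [[573.49906303   0.         323.79960809]
 [  0.         573.49906303 238.62576242]
 [  0.           0.           1.        ]] 0.03274845396648542
top [0.37048537 0.08515467 1.13122055] [[0.014, -0.972, 0.234], [-1.0, -0.013, 0.007], [-0.004, -0.234, -0.972]] [[485.05864887   0.         321.01172204]
 [  0.         485.05864887 242.30973234]
 [  0.           0.           1.        ]] -0.1331143322137447
0.1 [0.27133103 0.5623109  0.22165537] [[-0.901, 0.435, -0.001], [0.435, 0.901, -0.002], [0.0, -0.002, -1.0]] 0.9990094591396065
```

View pics/scene0.png

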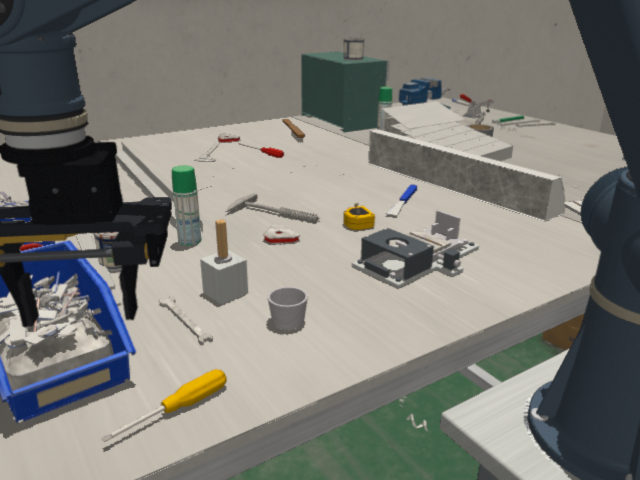

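View pics/top0.png

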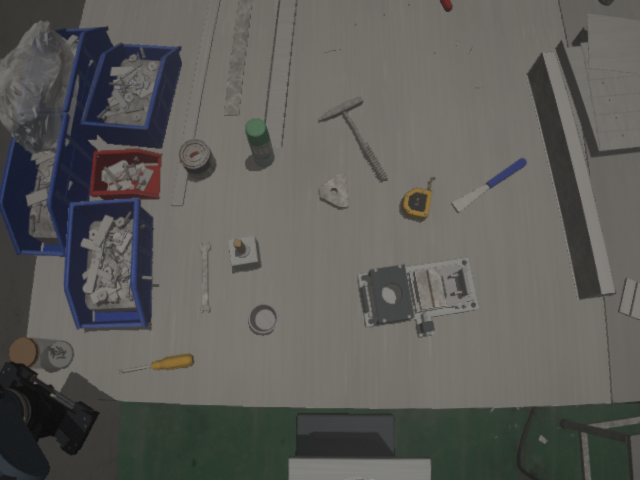

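The scene view shows the gripper at upper left, with the holder and dauber at about (223,270), the pot at (287,310) and the slide at (420,250). In the top view the holder is at (243,253), the pot rim at (263,319), the window at (390,295), the push plate at about (459,287) and the plunger at (425,326).

```bash
python3 - <<'E'
import cv2,pickle,numpy as np
t=pickle.load(open("top0.pkl","rb"))["image"];s=pickle.load(open("scene0.pkl","rb"))["image"]
f=lambda a,x,y,w,h,k:cv2.resize(a[y:y+h,x:x+w],None,fx=k,fy=k,interpolation=cv2.INTER_CUBIC)
cv2.imwrite("pics/t1.png",f(t,350,250,133,100,6))
a=f(t,220,225,66,120,5); b=f(s,195,210,125,130,3.6)[:468]
o=np.zeros((600,790,3),np.uint8);o[:a.shape[0],:330]=a;o[:b.shape[0],335:335+b.shape[1]]=b
cv2.imwrite("pics/t2.png",o)
E
```

```text
(no output)
```

View pics/t1.png

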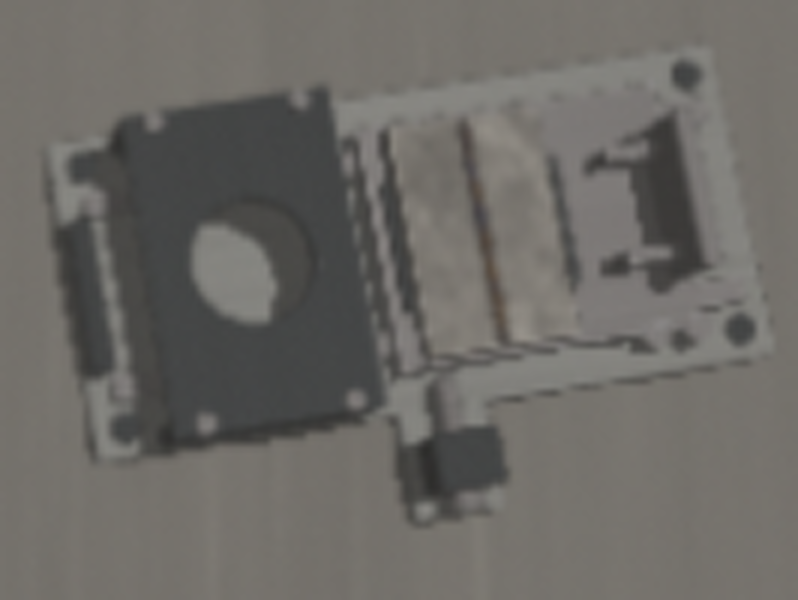

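View pics/t2.png

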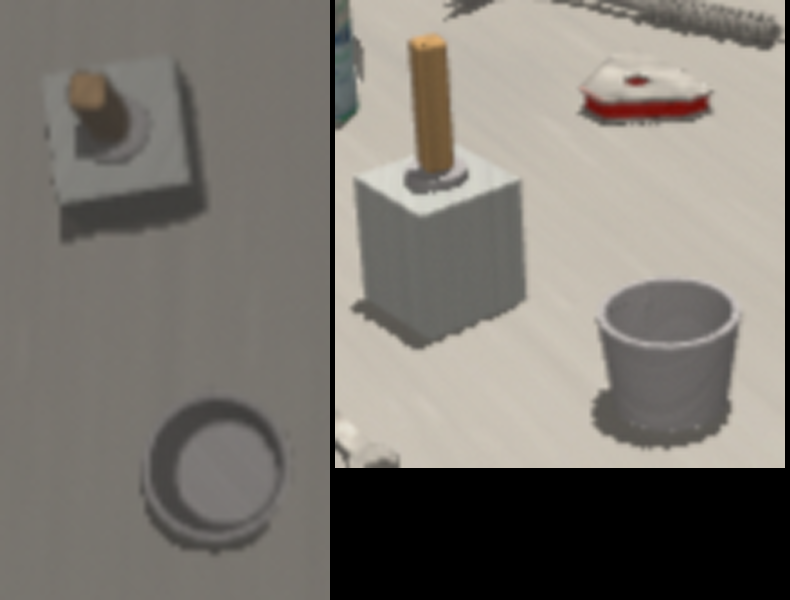

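t1 shows the bridge with its window at crop (253,261), the base plate corners, and the push plate at about (690,200). t2 shows the holder top square with corners (45,75), (172,55), (193,188) and (62,205), the handle top near (88,88), and the pot rim centred near (214,468).

```bash
python3 - <<'E'
import pickle,numpy as np
from h import *
t=pickle.load(open("top0.pkl","rb"));s=pickle.load(open("scene0.pkl","rb"))
A=lambda x,y:((x+.5)/6-.5+350,(y+.5)/6-.5+250)
B=lambda x,y:((x+.5)/5-.5+220,(y+.5)/5-.5+225)
S=lambda x,y:((x-335+.5)/3.6-.5+195,(y+.5)/3.6-.5+210)
def show(n,pts,z,f,c=t):
    P=np.array([onz(c,*f(*p),z)[:2] for p in pts]);
    print(n,P.round(4).tolist(),"mean",P.mean(0).round(4), "sides",np.linalg.norm(P-np.roll(P,-1,0),axis=1).round(4));return P
b=show("base",[(43,145),(710,48),(772,350),(93,460)],.010,A)
x=(b[0]-b[1])+(b[3]-b[2]);print("yaw fix x",np.degrees(np.arctan2(x[1],x[0])));x/=np.linalg.norm(x)
y=np.array([-x[1],x[0]])
w=show("window",[(253,261)],.058,A)
br=show("bridge",[(120,120),(330,88),(385,410),(170,435)],.058,A)
o=b.mean(0);print("window from base",o+.07*x,"x",x)
h=show("holder",[(45,75),(172,55),(193,188),(62,205)],.07,B)
d=(h[1]-h[0])+(h[2]-h[3]);print("holder yaw",np.degrees(np.arctan2(d[1],d[0])))
show("handle",[(70,75),(100,72),(106,98),(78,106)],.146,B)
show("pot",[(214,468)],.05,B); show("potlr",[(144,470),(285,470)],.05,B)
show("holderS",[(355,181),(423,215),(522,181),(460,147)],.07,S,s)
h2=show("handleS",[(410,42),(420,48),(445,44),(434,36)],.146,S,s)
show("potS",[(597,318),(740,318)],.05,S,s)
# push plate top candidates
for p in [(680,105),(710,270),(640,115),(660,285)]:
    q=onz(t,*A(*p),.075)[:2]-o; print("plate",p,q@x,q@y)
for j in (0,.015,.03):
    for yy in(-.03,.03):
        P=o+(-.108+j)*x+yy*y; 
        print(j,yy,[((proj(t,[*P,z])-[350,250])*6).round() for z in(.075,.025)], proj(s,[*P,.075]).round())
E
```

```text
base [[0.566, 0.0085], [0.6078, -0.2578], [0.4878, -0.2766], [0.444, -0.0106]] mean [ 0.5264 -0.1341] sides [0.2696 0.1215 0.2696 0.1234]
yaw fix x 99.13575816382472
window [[0.5148, -0.0663]] mean [ 0.5148 -0.0663] sides [0.]
bridge [[0.5674, -0.0171], [0.5806, -0.0966], [0.46, -0.1144], [0.4502, -0.0348]] mean [ 0.5146 -0.0657] sides [0.0805 0.1219 0.0802 0.1185]
window from base [ 0.51527359 -0.06500741] x [-0.15877428  0.98731491]
holder [[0.6297, 0.3024], [0.6398, 0.2449], [0.5786, 0.2326], [0.5699, 0.2912]] mean [0.6045 0.2678] sides [0.0584 0.0624 0.0593 0.0608]
holder yaw -80.83453817798296
handle [[0.6113, 0.2762], [0.6127, 0.2636], [0.6015, 0.2604], [0.5979, 0.2721]] mean [0.6059 0.2681] sides [0.0127 0.0116 0.0122 0.014 ]
pot [[0.4558, 0.2208]] mean [0.4558 0.2208] sides [0.]
potlr [[0.4543, 0.252], [0.4555, 0.1891]] mean [0.4549 0.2206] sides [0.0629 0.0629]
holderS [[0.6223, 0.3048], [0.5696, 0.2914], [0.5774, 0.2342], [0.6306, 0.2436]] mean [0.6    0.2685] sides [0.0544 0.0577 0.054  0.0618]
handleS [[0.6041, 0.2774], [0.5945, 0.2764], [0.5928, 0.2641], [0.605, 0.2644]] mean [0.5991 0.2706] sides [0.0097 0.0124 0.0123 0.0131]
potS [[0.467, 0.2514], [0.4313, 0.1956]] mean [0.4491 0.2235] sides [0.0662 0.0662]
plate (680, 105) -0.09733527063988921 -0.030767288796862004
plate (710, 270) -0.09573175949719197 0.03155781541757073
plate (640, 115) -0.0815017301637595 -0.02933234661957269
plate (660, 285) -0.07599549920742585 0.034099367032229884
0 -0.03 [array([705., 100.]), array([668., 124.])] [439. 208.]
0 0.03 [array([738., 258.]), array([700., 276.])] [462. 216.]
0.015 -0.03 [array([667., 106.]), array([631., 130.])] [435. 210.]
0.015 0.03 [array([700., 264.]), array([662., 282.])] [457. 217.]
0.03 -0.03 [array([628., 112.]), array([594., 136.])] [430. 211.]
0.03 0.03 [array([661., 271.]), array([625., 287.])] [453. 219.]
```

```bash
python3 - <<'E'
import cv2,pickle
s=pickle.load(open("scene0.pkl","rb"))["image"]
cv2.imwrite("pics/s1.png",cv2.resize(s[205:290,350:485],None,fx=5.8,fy=5.8,interpolation=cv2.INTER_CUBIC))
E
```

```text
(no output)
```

View pics/s1.png

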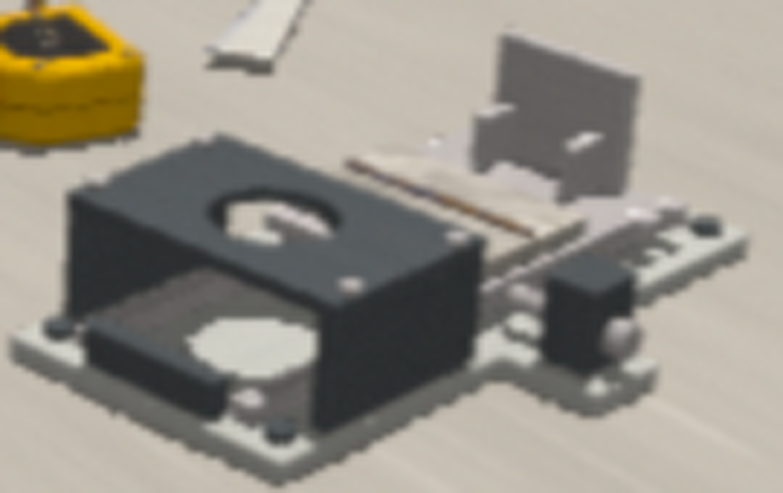

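The base, bridge and holder sizes check out (270x122, 80x120, 59x61 mm). The fixture origin is about (0.526,-0.135) with +x at 99°. In s1 the push plate's top corners are near crop (505,35) and (638,78), so the carriage is at about 0.007. I'll move to behind the plate with the fingers closed and tool y at 9°.

```bash
python3 -m inch '[[9.3,-28.5,0,-55,0],[9.3,-28.5,0,-55,0],[9.3,-28.5,0,-55,0],[9.3,-28.5,0,-55,0],[9.3,-28.5,0,-55,0],[9.3,-28.5,0,-55,0],[9.3,-28.5,0,-55,0],[9.3,-28.5,0,-55,0],[9.3,-28.5,0,-55,0],[9.3,-28.5,0,-55,0]]'
python3 -m inch '[[4,-12,0,0,0],[8,-24,0,0,0],[12,-36,0,0,0],[16,-48,0,0,0],[18.9,-57,0,0,0],[18.9,-57,0,0,0],[18.9,-57,0,0,0],[18.9,-57,0,0,0],[18.9,-57,0,0,0],[18.9,-57,0,0,0]]'
```

```text
time_s: 0.93
position: [0.3648, 0.2776, 0.2225]
tcp_rot: [[-0.161, 0.987, -0.0], [0.987, 0.161, 0.0], [0.0, -0.0, -1.0]]
force: [0.2, 0.6, 0.8]
opening: 0.321
grasp_force: 0.0
time_s: 1.77
position: [0.4971, -0.1179, 0.2224]
tcp_rot: [[-0.165, 0.986, 0.0], [0.986, 0.165, 0.001], [0.001, 0.0, -1.0]]
force: [0.5, 1.2, 0.2]
opening: 0.004
grasp_force: 0.0
```

```bash
python3 -m inch '[[5.5,-17.4,0,0,0],[5.5,-17.4,0,0,0],[5.5,-17.4,0,0,0],[5.5,-17.4,0,0,0],[5.5,-17.4,0,0,0],[5.5,-17.4,0,0,0]]'
python3 -m inch '[[0,0,-4,0,0],[0,0,-8,0,0],[0,0,-12,0,0],[0,0,-15,0,0],[0,0,-17.2,0,0],[0,0,-17.2,0,0],[0,0,-17.2,0,0]]'
python3 - <<'E'
from rig import cams
import cv2
for n in("top","scene"):
    c=cams.capture(n);import pickle;pickle.dump(c,open(n+"1.pkl","wb"))
    if n=="top":cv2.imwrite("pics/top1.png",cv2.resize(c["image"][230:350,360:520],None,fx=5,fy=5,interpolation=cv2.INTER_CUBIC))
E
```

```text
time_s: 2.27
position: [0.5537, -0.2948, 0.2219]
tcp_rot: [[-0.161, 0.987, 0.002], [0.987, 0.161, -0.002], [-0.003, 0.002, -1.0]]
force: [0.2, 0.6, 0.8]
opening: 0.001
grasp_force: 0.0
time_s: 2.85
position: [0.5508, -0.2888, 0.0493]
tcp_rot: [[-0.164, 0.986, -0.003], [0.986, 0.164, 0.003], [0.003, -0.002, -1.0]]
force: [1.1, -0.3, -1.0]
opening: 0.003
grasp_force: 0.0
```

View pics/top1.png

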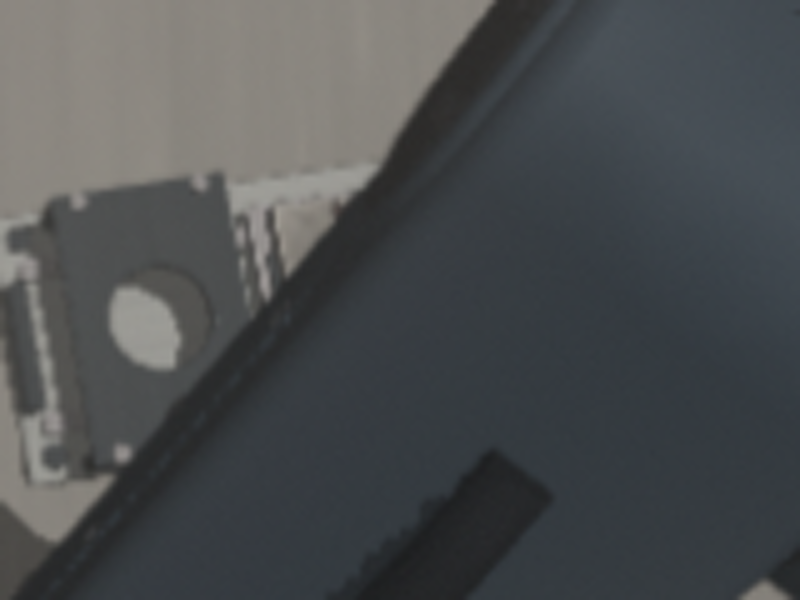

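The arm hides the plate in the top view, and the bridge at crop (135,320) hasn't moved. I'll push and go by the force.

```bash
python3 -m inch '[[-0.16,0.99,0,0,0],[-0.32,1.97,0,0,0],[-0.48,2.96,0,0,0],[-0.64,3.95,0,0,0],[-0.8,4.94,0,0,0],[-0.95,5.92,0,0,0],[-1.11,6.91,0,0,0],[-1.27,7.9,0,0,0],[-1.43,8.88,0,0,0],[-1.59,9.87,0,0,0]]'
python3 -m inch '[[-0.06,0.4,0,0,0],[-0.13,0.79,0,0,0],[-0.19,1.18,0,0,0],[-0.25,1.58,0,0,0],[-0.32,1.97,0,0,0],[-0.35,2.17,0,0,0],[-0.38,2.37,0,0,0],[-0.38,2.37,0,0,0]]'
```

```text
time_s: 3.78
position: [0.5352, -0.1922, 0.0507]
tcp_rot: [[-0.16, 0.987, 0.001], [0.987, 0.16, -0.0], [-0.001, 0.001, -1.0]]
force: [0.4, -2.2, 1.8]
opening: 0.005
grasp_force: 1.1
time_s: 4.45
position: [0.5312, -0.1701, 0.0504]
tcp_rot: [[-0.161, 0.987, -0.0], [0.987, 0.161, -0.002], [-0.002, -0.0, -1.0]]
force: [-1.3, -4.5, -1.4]
opening: 0.004
grasp_force: 2.3
```

```bash
python3 -m inch '[[-0.03,0.2,0,0,0],[-0.06,0.4,0,0,0],[-0.1,0.6,0,0,0],[-0.13,0.8,0,0,0],[-0.16,1.0,0,0,0],[-0.16,1.0,0,0,0]]'
python3 -m inch '[[-0.03,0.2,0,0,0],[-0.06,0.4,0,0,0],[-0.08,0.5,0,0,0],[-0.08,0.5,0,0,0]]'
```

```text
time_s: 4.95
position: [0.5293, -0.1588, 0.0504]
tcp_rot: [[-0.159, 0.987, -0.001], [0.987, 0.159, 0.001], [0.001, -0.0, -1.0]]
force: [-0.5, -0.7, 0.6]
opening: 0.009
grasp_force: 0.1
time_s: 5.28
position: [0.5287, -0.1538, 0.0505]
tcp_rot: [[-0.161, 0.987, -0.0], [0.987, 0.161, 0.0], [0.0, -0.0, -1.0]]
force: [-0.0, -1.7, -0.1]
opening: 0.004
grasp_force: 0.6
```

```bash
python3 -m inch '[[-0.03,0.2,0,0,0],[-0.05,0.3,0,0,0],[-0.05,0.3,0,0,0],[-0.05,0.3,0,0,0],[-0.05,0.3,0,0,0]]'
python3 -m inch '[[0.5,-3,0,0,0],[0.8,-5,0,0,0],[0.8,-5,4,0,0],[0.8,-5,8,0,0],[0.8,-5,12,0,0],[0.8,-5,15,0,0],[0.8,-5,15,0,0],[0.8,-5,15,0,0]]'
python3 -m inch '[[0,4,0,0,8.7],[0,8,0,0,8.7],[0,12,0,0,8.7],[0,16,0,0,8.7],[0,20,0,0,8.7],[0,24,0,0,8.7],[0,28,0,0,8.7],[0,28,0,0,8.7]]'
python3 - <<'E'
from rig import cams
import cv2,pickle
for n in("top","scene"):
    c=cams.capture(n);pickle.dump(c,open(n+"2.pkl","wb"))
    cv2.imwrite(f"pics/{n}2.png",c["image"])
T=pickle.load(open("top2.pkl","rb"))["image"];S=pickle.load(open("scene2.pkl","rb"))["image"]
import numpy as np
g=lambda a,x,y:cv2.resize(a[y:y+100,x:x+133],None,fx=3,fy=3,interpolation=cv2.INTER_CUBIC)
a=np.hstack([g(T,350,250),g(S,350,200)])
b=np.hstack([g(T,190,220),g(S,190,200)])
cv2.imwrite("pics/m2.png",np.vstack([a,b]))
E
```

```text
time_s: 5.7
position: [0.5288, -0.1532, 0.0505]
tcp_rot: [[-0.162, 0.987, 0.001], [0.987, 0.162, -0.003], [-0.003, 0.0, -1.0]]
force: [-1.4, -7.4, -2.2]
opening: 0.007
grasp_force: 3.7
time_s: 6.37
position: [0.5375, -0.2012, 0.2027]
tcp_rot: [[-0.16, 0.987, 0.004], [0.987, 0.16, -0.002], [-0.002, 0.004, -1.0]]
force: [-0.7, 0.2, -0.0]
opening: 0.006
grasp_force: 0.0
time_s: 7.03
position: [0.5334, 0.086, 0.1985]
tcp_rot: [[-0.167, 0.986, -0.005], [0.986, 0.167, 0.004], [0.005, -0.005, -1.0]]
force: [0.7, -0.0, 0.9]
opening: 0.529
grasp_force: 0.0
```

View pics/m2.png

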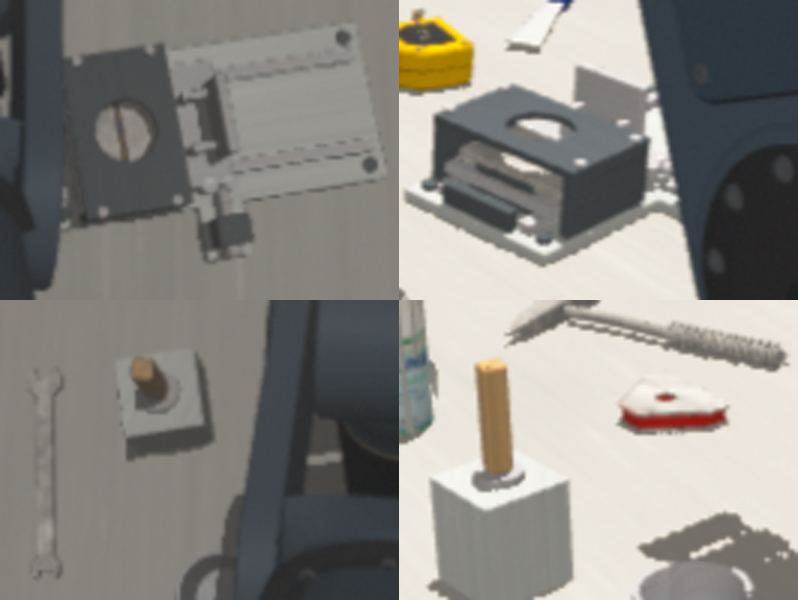

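The carriage is home: the weld seam is centred in the window (top-left panel, about (122,130)) and the push plate sits right behind the bridge. Now I'll triangulate the handle, holder and pot from both views.

```bash
python3 - <<'E'
import pickle,numpy as np
from h import *
t=pickle.load(open("top0.pkl","rb"));s=pickle.load(open("scene0.pkl","rb"))
B=lambda x,y:((x+.5)/5-.5+220,(y+.5)/5-.5+225)
S=lambda x,y:((x-335+.5)/3.6-.5+195,(y+.5)/3.6-.5+210)
def tri(a,b):
    M=0;v=0
    for c,p in((t,a),(s,b)):
        d=ray(c,*p);d/=np.linalg.norm(d);P=np.eye(3)-np.outer(d,d);M=M+P;v=v+P@np.array(c["xyz"])
    return np.linalg.solve(M,v).round(4)
print("handle",tri(B(88,88),S(428,42)))
H=[tri(B(*a),S(*b)) for a,b in(((45,75),(355,181)),((62,205),(423,215)),((193,188),(522,181)),((172,55),(460,147)))]
print("holder",H,np.mean(H,0))
# orange mask in scene: base/top of handle axis
hsv=cv2.cvtColor(s["image"],cv2.COLOR_BGR2HSV);m=cv2.inRange(hsv,(8,90,60),(22,255,255));m[:210]=0;m[275:]=0;m[:,:205]=0;m[:,240:]=0
ys,xs=np.nonzero(m);print("handle mask",ys.min(),ys.max(),[(y,xs[ys==y].mean()) for y in(ys.min()+8,ys.max()-8)])
for P in([.603,.269,.146],[.603,.269,.076]):print(proj(s,P),proj(t,P))
# pot rim fit: project candidates vs picks
th=np.linspace(0,2*np.pi,200)
for X,Y in((.4555,.2207),(.452,.222),(.449,.2235)):
    r=np.array([proj(s,[X+.034*np.cos(a),Y+.034*np.sin(a),.05]) for a in th]);r=(r+.5-[195,210])*3.6+[335,0]
    print(X,Y,"scene rim x",r[:,0].min(),r[:,0].max(),"y",r[:,1].min(),r[:,1].max())
E
```

```text
handle [0.606  0.2681 0.1435]
holder [array([0.6303, 0.3026, 0.0662]), array([0.5699, 0.2912, 0.0698]), array([0.579 , 0.2331, 0.069 ]), array([0.639 , 0.2429, 0.0671])] [0.60455  0.26745  0.068025]
handle mask 220 257 [(np.int64(228), np.float64(221.0)), (np.int64(249), np.float64(222.0))]
[220.19188711 220.54029491] [236.78092384 243.46502829]
[222.75515161 256.22717805] [242.16366819 250.72173725]
0.4555 0.2207 scene rim x 594.2469535128948 740.3299374996659 y 275.61107073334927 348.8662078685863
0.452 0.222 scene rim x 595.3342527031684 741.9167975648152 y 279.3093294850879 353.0749095326257
0.449 0.2235 scene rim x 595.5327950813323 742.5798878193937 y 282.7113153029519 356.9487673011862
```

```bash
python3 -c "
from rig import readout as r;print(r.read_state()['position'])"; python3 -m inch '[[7,18.5,0,0,8.7],[7,18.5,0,0,8.7],[7,18.5,0,0,8.7],[7,18.5,0,0,8.7],[7,18.5,0,0,8.7],[7,18.5,0,0,8.7],[7,18.5,0,0,8.7],[7,18.5,0,0,8.7],[7,18.5,0,0,8.7]]'
```

```text
[0.53454111 0.08079078 0.19871397]
time_s: 7.88
position: [0.6058, 0.2614, 0.1997]
tcp_rot: [[-0.158, 0.987, -0.002], [0.987, 0.158, -0.001], [-0.001, -0.003, -1.0]]
force: [-0.2, 0.7, 0.3]
opening: 1.001
grasp_force: 0.0
```

```bash
python3 -m inch '[[-0.1,0.6,0,0,8.7],[-0.1,0.6,-3,0,8.7],[-0.1,0.6,-6,0,8.7],[-0.1,0.6,-9,0,8.7],[-0.1,0.6,-10.2,0,8.7],[-0.1,0.6,-10.2,0,8.7],[-0.1,0.6,-10.2,0,8.7]]'
python3 - <<'E'
from rig import cams,readout
import cv2
c=cams.capture("scene");cv2.imwrite("pics/g1.png",cv2.resize(c["image"][150:350,140:340],None,fx=3,fy=3,interpolation=cv2.INTER_CUBIC))
print(readout.read_state()["position"])
E
```

```text
time_s: 8.47
position: [0.6055, 0.2693, 0.0987]
tcp_rot: [[-0.16, 0.987, -0.0], [0.987, 0.16, -0.0], [0.0, -0.0, -1.0]]
force: [0.7, -0.1, 0.6]
opening: 1.006
grasp_force: 0.0
[0.60650837 0.26972227 0.09993899]
```

View pics/g1.png

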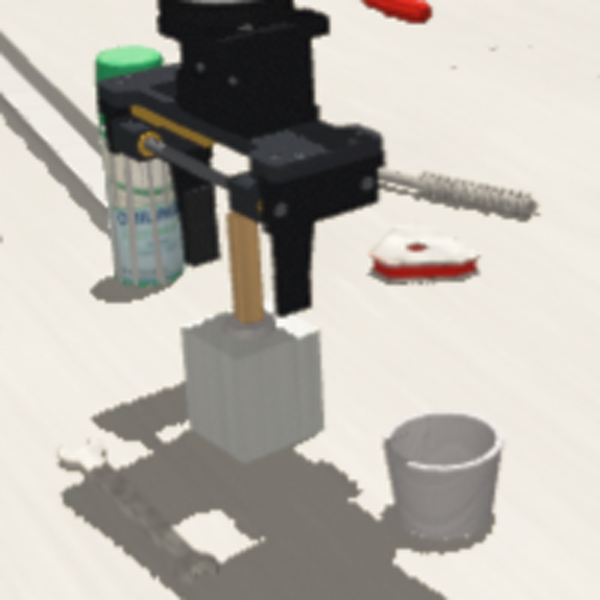

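The handle, at crop (247,265), is between the fingers, at (200,220) and (293,250). I'll close and lift.

```bash
python3 -m inch '[[-0.15,-0.15,0,0,0],[-0.15,-0.15,0,0,0],[-0.15,-0.15,0,0,0],[-0.15,-0.15,0,0,0],[-0.15,-0.15,0,0,0],[-0.15,-0.15,0,0,0],[-0.15,-0.15,0,0,0],[-0.15,-0.15,0,0,0],[-0.15,-0.15,0,0,0],[-0.15,-0.15,0,0,0]]'
python3 -m inch '[[0,0,0,0,0],[0,0,0,0,0],[0,0,0,0,0],[0,0,0,0,0]]'
```

```text
time_s: 9.35
position: [0.6038, 0.2683, 0.0985]
tcp_rot: [[-0.16, 0.987, -0.0], [0.987, 0.16, -0.0], [-0.0, -0.0, -1.0]]
force: [-0.5, 0.6, 0.1]
opening: 0.323
grasp_force: 0.0
time_s: 9.68
position: [0.604, 0.2683, 0.0986]
tcp_rot: [[-0.16, 0.987, 0.0], [0.987, 0.16, 0.0], [0.0, 0.0, -1.0]]
force: [-0.6, 0.4, -0.2]
opening: 0.184
grasp_force: 30.0
```

Gripped at 16 mm wide. Lift and carry it over the pot at (0.4545,0.221).

```bash
python3 -m inch '[[0,0,1,0,0],[0,0,2.5,0,0],[0,0,4,0,0],[0,0,5.5,0,0],[0,0,7,0,0],[0,0,8.5,0,0],[0,0,9.5,0,0],[0,0,9.5,0,0],[0,0,9.5,0,0]]'
python3 -m inch '[[-2,-0.6,0,0,0],[-4,-1.3,0,0,0],[-6,-1.9,0,0,0],[-8,-2.5,0,0,0],[-10,-3.2,0,0,0],[-12,-3.8,0,0,0],[-14,-4.4,0,0,0],[-15,-4.7,0,0,0],[-15,-4.7,0,0,0],[-15,-4.7,0,0,0]]'
python3 - <<'E'
from rig import cams,readout
import cv2
c=cams.capture("scene");cv2.imwrite("pics/g2.png",cv2.resize(c["image"][150:350,190:390],None,fx=3,fy=3,interpolation=cv2.INTER_CUBIC))
s=readout.read_state();print(s["position"],s["opening"],s["grasp_force"])
E
```

```text
time_s: 10.43
position: [0.6039, 0.2683, 0.1942]
tcp_rot: [[-0.16, 0.987, 0.001], [0.987, 0.16, 0.0], [0.0, 0.001, -1.0]]
force: [-0.7, -1.2, -1.4]
opening: 0.18
grasp_force: 30.0
time_s: 11.27
position: [0.4542, 0.2214, 0.1933]
tcp_rot: [[-0.16, 0.987, 0.001], [0.987, 0.16, 0.0], [0.0, 0.001, -1.0]]
force: [0.7, 1.0, -1.4]
opening: 0.179
grasp_force: 30.0
[0.45530998 0.22159273 0.19357406] 0.17920256112743 29.99828064115718
```

View pics/g2.png

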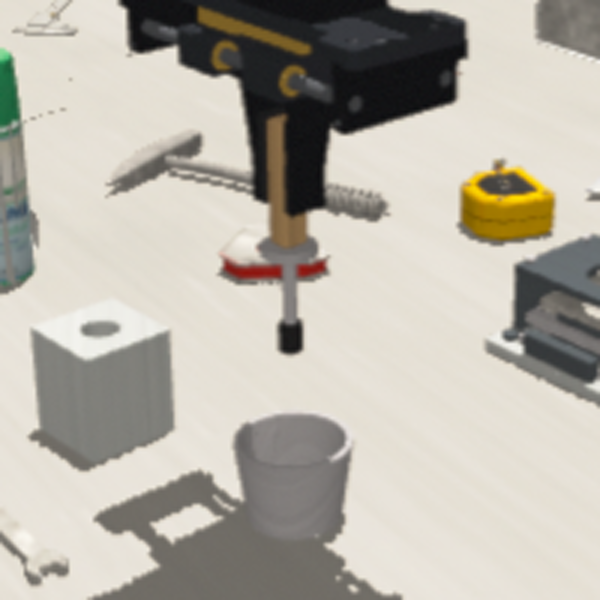

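The dauber hangs upright, tip at crop (290,340), centred over the pot at (292,440). Dip, then raise.

```bash
python3 -m inch '[[0,0,-2,0,0],[0,0,-4,0,0],[0,0,-6,0,0],[0,0,-7.5,0,0],[0,0,-8.6,0,0],[0,0,-8.6,0,0],[0,0,-8.6,0,0],[0,0,-8.6,0,0],[0,0,-8.6,0,0],[0,0,-8.6,0,0]]'
python3 -m inch '[[0,0,2,0,0],[0,0,4,0,0],[0,0,6,0,0],[0,0,7.5,0,0],[0,0,8.6,0,0],[0,0,8.6,0,0]]'
python3 -m inch '[[1,-4,0,0,0],[1.6,-8,0,0,0],[2.4,-12,0,0,0],[3.2,-16,0,0,0],[4,-20,0,0,0],[5,-24,0,0,0],[6,-28.7,0,0,0],[6,-28.7,0,0,0],[6,-28.7,0,0,0],[6,-28.7,0,0,0]]'
python3 -c "
from rig import readout as r;print(r.read_state()['position'])"
```

```text
time_s: 12.15
position: [0.4547, 0.2215, 0.1084]
tcp_rot: [[-0.16, 0.987, 0.002], [0.987, 0.16, 0.0], [0.0, 0.002, -1.0]]
force: [0.2, 1.0, -0.8]
opening: 0.179
grasp_force: 30.0
time_s: 12.65
position: [0.4557, 0.2218, 0.1966]
tcp_rot: [[-0.16, 0.987, 0.007], [0.987, 0.16, 0.002], [0.001, 0.007, -1.0]]
force: [0.5, 1.0, -1.2]
opening: 0.181
grasp_force: 30.0
time_s: 13.48
position: [0.513, -0.0655, 0.1929]
tcp_rot: [[-0.159, 0.987, -0.002], [0.987, 0.159, 0.001], [0.002, -0.002, -1.0]]
force: [-1.1, 1.2, -0.9]
opening: 0.179
grasp_force: 30.0
[ 0.51295317 -0.06546644  0.19294728]
```

```bash
python3 -m inch '[[0.1,0,-2,0,0],[0.1,0,-4,0,0],[0.1,0,-5.5,0,0],[0.1,0,-6.5,0,0],[0.1,0,-6.8,0,0],[0.1,0,-6.8,0,0],[0.1,0,-6.8,0,0]]'
python3 -m inch '[[0,0,-0.1,0,0],[0,0,-0.2,0,0],[0,0,-0.3,0,0],[0,0,-0.3,0,0]]'
```

```text
time_s: 14.07
position: [0.5151, -0.065, 0.126]
tcp_rot: [[-0.161, 0.987, 0.001], [0.987, 0.161, -0.0], [-0.0, 0.001, -1.0]]
force: [0.5, -0.0, -0.2]
opening: 0.181
grasp_force: 30.0
time_s: 14.4
position: [0.515, -0.0659, 0.1228]
tcp_rot: [[-0.16, 0.987, 0.001], [0.987, 0.16, -0.0], [-0.0, 0.001, -1.0]]
force: [1.2, 0.5, -1.4]
opening: 0.182
grasp_force: 30.0
```

```bash
python3 -m inch '[[0,0,-0.1,0,0],[0,0,-0.15,0,0],[0,0,-0.2,0,0],[0,0,-0.2,0,0],[0,0,-0.2,0,0]]'
```

```text
time_s: 14.82
position: [0.5152, -0.066, 0.1219]
tcp_rot: [[-0.16, 0.987, 0.001], [0.987, 0.16, -0.001], [-0.001, 0.001, -1.0]]
force: [-2.8, -0.7, 7.8]
opening: 0.183
grasp_force: 30.0
```

Contact at about 8 N. Hold, raise and return to above the holder.

```bash
python3 -m inch '[[0,0,0,0,0],[0,0,0,0,0],[0,0,0,0,0],[0,0,2,0,0],[0,0,4,0,0],[0,0,6,0,0],[0,0,7.2,0,0],[0,0,7.2,0,0]]'
python3 -m inch '[[1.1,4,0,0,0],[2.1,8,0,0,0],[3.2,12,0,0,0],[4.3,16,0,0,0],[5.3,20,0,0,0],[6.4,24,0,0,0],[7.5,28,0,0,0],[8.5,32,0,0,0],[8.9,33.4,0,0,0],[8.9,33.4,0,0,0]]'
python3 -m inch '[[0,0,0,0,0],[0,0,0,0,0]]'
```

```text
time_s: 15.48
position: [0.5167, -0.0664, 0.1952]
tcp_rot: [[-0.16, 0.987, 0.006], [0.987, 0.16, -0.002], [-0.003, 0.005, -1.0]]
force: [-0.2, 0.2, -1.1]
opening: 0.18
grasp_force: 30.0
time_s: 16.32
position: [0.6038, 0.2725, 0.1908]
tcp_rot: [[-0.165, 0.986, -0.0], [0.986, 0.165, 0.001], [0.001, -0.0, -1.0]]
force: [0.3, 0.2, -1.1]
opening: 0.185
grasp_force: 30.0
time_s: 16.48
position: [0.6029, 0.2672, 0.1913]
tcp_rot: [[-0.16, 0.987, -0.003], [0.987, 0.16, -0.001], [-0.001, -0.003, -1.0]]
force: [0.1, 0.8, -0.9]
opening: 0.183
grasp_force: 30.0
```

```bash
python3 -m inch '[[0.1,0.1,-1,0,0],[0.1,0.1,-2,0,0],[0.1,0.1,-3,0,0],[0.1,0.1,-3.7,0,0],[0.1,0.1,-3.7,0,0],[0.1,0.1,-3.7,0,0]]'
python3 -m inch '[[0,0,-1,0,0],[0,0,-2,0,0],[0,0,-3,0,0],[0,0,-4,0,0],[0,0,-5,0,0],[0,0,-5,0,0],[0,0,-5,0,0]]'
```

```text
time_s: 16.98
position: [0.6043, 0.2688, 0.1544]
tcp_rot: [[-0.16, 0.987, -0.002], [0.987, 0.16, -0.001], [-0.0, -0.002, -1.0]]
force: [-0.7, 0.0, -1.0]
opening: 0.187
grasp_force: 30.0
time_s: 17.57
position: [0.6041, 0.2691, 0.1043]
tcp_rot: [[-0.16, 0.987, -0.002], [0.987, 0.16, -0.001], [-0.0, -0.002, -1.0]]
force: [0.5, -0.7, -0.9]
opening: 0.178
grasp_force: 30.0
```

Entered cleanly. Lower the last few mm.

```bash
python3 -m inch '[[0,-0.05,-0.2,0,0],[0,-0.05,-0.4,0,0],[0,-0.05,-0.5,0,0],[0,-0.05,-0.55,0,0],[0,-0.05,-0.55,0,0]]'
```

```text
time_s: 17.98
position: [0.6049, 0.2688, 0.1002]
tcp_rot: [[-0.16, 0.987, 0.0], [0.987, 0.16, 0.0], [0.0, 0.0, -1.0]]
force: [0.0, -0.7, -0.2]
opening: 0.185
grasp_force: 30.0
```

```bash
python3 -m inch '[[0,0,-0.1,0,0],[0,0,-0.15,0,0],[0,0,-0.15,0,0],[0,0,-0.15,0,0]]'
python3 -m inch '[[0,0,0,0,2.2],[0,0,0,0,2.8],[0,0,0,0,4],[0,0,0,0,6],[0,0,0,0,8.7],[0,0,0,0,8.7],[0,0,0,0,8.7],[0,0,0,0,8.7],[0,0,0,0,8.7],[0,0,0,0,8.7]]'
python3 -m inch '[[0,0,2,0,8.7],[0,0,4,0,8.7],[0,0,6,0,8.7],[0,0,8,0,8.7],[0,0,10,0,8.7],[0,0,12,0,8.7],[0,0,14,0,8.7],[0,0,14,0,8.7]]'
python3 - <<'E'
from rig import cams
import cv2,numpy as np
S=cams.capture("scene")["image"];T=cams.capture("top")["image"]
g=lambda a,x,y:cv2.resize(a[y:y+100,x:x+133],None,fx=3,fy=3,interpolation=cv2.INTER_CUBIC)
cv2.imwrite("pics/m3.png",np.vstack([np.hstack([g(S,190,210),g(S,350,200)]),np.hstack([g(T,190,220),g(T,350,250)])]))
E
```

```text
time_s: 18.32
position: [0.6049, 0.2688, 0.0986]
tcp_rot: [[-0.16, 0.987, 0.0], [0.987, 0.16, 0.0], [-0.0, 0.0, -1.0]]
force: [-0.6, 0.2, -1.6]
opening: 0.182
grasp_force: 30.0
time_s: 19.15
position: [0.6048, 0.2688, 0.0985]
tcp_rot: [[-0.16, 0.987, -0.0], [0.987, 0.16, -0.0], [-0.0, -0.0, -1.0]]
force: [-0.3, 0.6, -0.4]
opening: 0.842
grasp_force: 0.0
time_s: 19.82
position: [0.6074, 0.2695, 0.2435]
tcp_rot: [[-0.16, 0.987, 0.009], [0.987, 0.16, 0.002], [0.001, 0.009, -1.0]]
force: [1.0, -0.4, -0.3]
opening: 0.997
grasp_force: 0.0
```

View pics/m3.png

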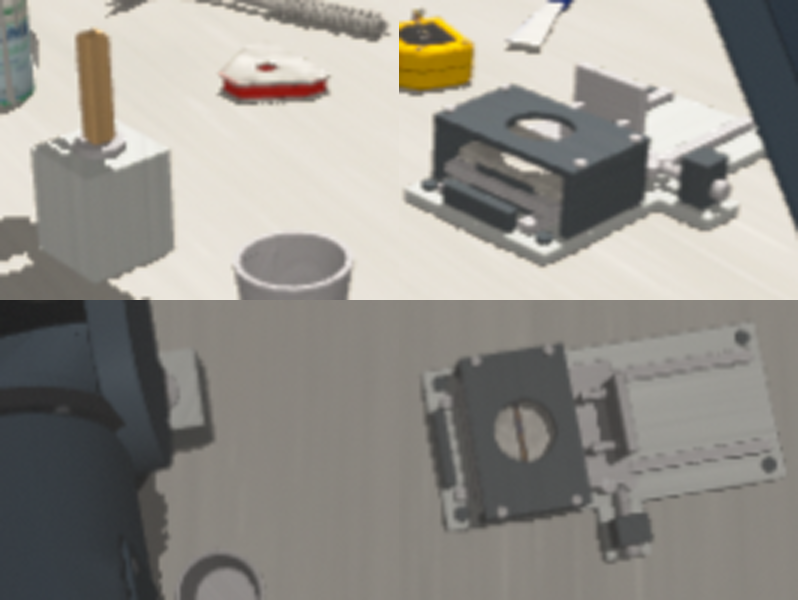

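The dauber is seated: its handle top is at scene row 220, the same as at the start. The carriage is home, the pot is standing, and the gripper is clear.

```bash
python3 -m inch '[[0,0,0,0,8.7],[0,0,0,0,8.7],[0,0,0,0,8.7]]' | head -2; python3 -c "
from rig import bot;print(bot.hand_in())"
```

```text
time_s: 20.17
position: [0.604, 0.2685, 0.2369]
the job is handed in; nothing more can be done
None
```

I pushed the carriage home, dipped the dauber, touched it to the coupon through the window, stood it back in its holder and handed the job in at about 20 s; no verdict came back, but the last pictures show the carriage home, the dauber seated and the pot standing.

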